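# Tip a small battery upright on the charging mat

### The job

One of the two small sealed batteries on the bench's rubber mat has been left standing on its end, with its terminals pointing sideways. Tip it a quarter turn over its bottom edge, without lifting it off the mat, so that it rests on the mat the right way up with its terminals on top. Leave the other battery and the small carton standing where they are.

Things in the scene. Friction and masses are not known exactly. Their poses are not given: they have to be found in the camera images.
- battery_center (a point): Middle of the battery to tip: grey box 97x43x52 mm, 0.6 kg, free, standing 97 mm tall on an end. Its x axis points out of the black lid (level at first, up when done), 26 mm off; y: the 43 mm width; z: the length, up at first. Two 6 mm tab terminals on the lid, 39 mm below the middle. Pushed high on the lid it tips over the opposite edge without sliding; beyond 28 degrees it falls by itself.
- twin_center (a point): Middle of the other battery, of the same make and size, already the right way up on the mat: terminals and black lid on top, 97 mm long along its own x, 43 mm wide in y, 52 mm high in z. To be left alone.
- carton_center (a point): Middle of a small cardboard carton standing on the mat, 52 mm (x) by 45 mm (y) by 100 mm tall (z), with a paper strip round it and no terminals. To be left alone.
- mat: Grey-green rubber mat fixed on the bench, 360 mm (x) by 640 mm (y), 4 mm thick; its origin is at the centre of its underside, on the bench top. The three things stand on it side by side along its y, at least 160 mm apart between middles.
There are look-alikes about, which are no part of the job. Leave any red look-alike of the part that bears battery_center alone.

How it is judged (in metres and radians):
At the end, for the whole second after the job is handed in: The battery that stood on its end rests the right way up, its lid within 10 degrees of facing straight up, with its middle over the mat and no more than 40 mm above the bench top (angle between battery_center's own x axis and vertical below 0.175 rad and x of battery_center in the frame of mat between -0.18 and 0.18 m and y of battery_center in the frame of mat between -0.32 and 0.32 m and z of battery_center in the frame of mat below 0.04 m); the robot touches nothing.
It fails at once if the battery is lifted: its middle rises above 90 mm over the bench (height (world z) of battery_center above 0.09 m).
It fails at once if the other battery is shifted more than 20 mm (distance of twin_center from where it was at the start of the episode above 0.02 m).
It fails at once if the carton is shifted more than 20 mm or tipped (distance of carton_center from where it was at the start of the episode above 0.02 m or angle between carton_center's own z axis and vertical above 0.35 rad).
It also fails if it takes over 29 s, if anything falls off the work surface, if the arm or the gripper's body presses on something with over 40 N, if the wrist force passes 120 N, or if a joint passes its speed limit or range.

### The arm

A 6-joint arm with a two-finger parallel gripper is mounted at the origin on the work surface. World frame = base frame: x ahead of the robot, y to its left, z up, the work surface at z = 0. Lengths are in mm, angles in rad, forces in N, time in s.
With the tool pointing down it reaches from about 275 to 975 mm from the base axis. Payload 8.4 kg.
Tool frame: the origin (TCP) lies midway between the tips of the shut fingers; the grasp point (between the pads) lies 19 mm behind it; z points along the fingers, y is the line along which they close (so a half turn about z gives the same grasp; the last joint's range is limited). The gripper opens to 92 mm and grips with 3 to 60 N. Pads are 20 mm wide; open, the fingers measure 128 mm over their backs; the gripper's body (75 mm by 189 mm) begins 69 mm behind the grasp point.
Start: joints at [1.195, 0.353, 1.633, -0, 1.155, -0.002], TCP at [228.221, 581.844, 181.683] pointing down, gripper open.
Joint ranges: [-2.63, 2.63], [-0.92, 2.1], [0.06, 2.66], [-1.3, 4.44], [0, 2.69], [-3.02, 3.02]. Speed limits (rad/s): [2.22, 2.22, 2.79, 3.14, 3.14, 3.14].

### API

Orientations are given as a unit quaternion [w, x, y, z].
In Python, from station import arm, viewer gives the robot as it stands.
- The arm moves only by the tool step_arm, never from a script. Its argument "steps" is one flat list of numbers, 4 for each row, row after row: the shift along the tool's x, y, z in cm, then the turn about the tool's z in rad. A call has 1 to 12 rows; each row shifts and turns the commanded pose from where the row before left it, along the tool's axes as they then stand; what a row does not reach is not made up. A row lasts 1/8 s, in which the tool goes at most 62.5 mm and 10.7 degrees, less where a joint would pass 70% of its speed; a pose out of reach is approached as far as the arm can. A call is refused whole if a number of a shift passes 6.25 or a number of a turn 0.188, either way. A call with a gripper value outside its range is refused whole. "claw" is the finger opening in cm, from 0 to 9.19, set as the call begins (left out, the last holds). The fingers move at their own pace and stop on an object; "squeeze" is the grip in N (left out, the last holds). Time passes only in rows, so rows that do not move let the fingers close. It gives the time, the measured TCP pose, the force, the opening and the grip force at its end, in the units of the state.
- arm.get_obs(): the state, without advancing time (a new reading comes with each control period).
- viewer.grab_frame(name): name is "scene" or "top" or "wrist"; returns a dict with "pixels" (480x640x3 uint8, blue, green, red), "range_z" (480x640 float32, mm along the optical axis (not along the pixel's ray), 0 where there is no reading), "fx", "fy", "cx", "cy" (pixels), "rvec" (rotation vector, rad) and "tvec" (3), from world to camera coordinates, as OpenCV has them; the wrist camera has in their place "hand_eye" (4x4, takes a point from camera to tool coordinates, whose origin is the TCP and whose axes are the flange's). Camera axes: x right, y down, z forward; pixel columns grow to the right and rows downward; lengths in mm; the calibration is good to about 2 mm. The wrist camera is an equidistant fisheye: a pixel r from the principal point sees the ray r / f radians off the axis. A picture is of the moment at which its call begins: read the wrist's pose just before it.
- arm.job_done(): hands the job in; it is judged then, once.
Trained networks look in a picture, given as the dict that the camera call returned (one of the last four; its "shot" number tells which), for a name from the list of things; names that differ only in an ending like _2 or _b are one class to them, and where a whole thing is asked for, a point or a joint stands for the part that bears it (a point fixed in the world has none). Each returns a list of dicts, best first, with "confidence" (0 to 1); they miss things now and then, are a little off and sometimes report something else, mostly with a low value. They report only what shows in the picture. A call takes as long as a camera call. They do not tell look-alikes from the thing itself.
- viewer.masks_of(picture, query): "mask" (480x640 bool, what is visible of it) and "box" ([left, top, width, height] in pixels, round what is visible of it).
The state is a dict: "clock": time; "joint_pos": joint angles; "joint_vel": joint speeds; "tau": joint torques, N m; "position": TCP position; "tool_rot": TCP orientation; "ft_force": force on the tool from outside, world axes, zero at the start; "torque": the same for the moment, N m; "opening": opening from 0.0 (shut) to 1.0 (fully open); "grip_force": force on a finger pad.
Only numpy, scipy, OpenCV 4.12 (cv2) and the standard library are available. Lean on these libraries where they do the work, as an engineer would, in place of code of your own. Each camera call takes 0.05 s, during which the arm holds its last target. There are 200 camera calls.

## Working session

There is one attempt and no reset: what is moved stays moved. The work goes in short steps, Python scripts to look and compute and a tool call to move; the robot and the scene stay as the last step left them, time stands still between calls to the robot, and variables do not carry over. Pictures are saved under pics/ and viewed, at most 10 in all, crops included, and the job is handed in when it is done.

Besides the shell and the picture viewer there is one more tool, called after "Request:" in YAML: its name, and indented under it one key for each argument. step_arm: Moves the arm, as the interface text tells. Its arguments: {"type":"object","properties":{"steps":{"type":"array","items":{"type":"number"}},"claw":{"type":"number"},"squeeze":{"type":"number"}},"required":["steps"]}

```bash
mkdir -p pics; cat > h.py <<'E'
import numpy as np, cv2
from station import arm, viewer
def pts(f, mask=None):
    z=f["range_z"]; m=z>0
    if mask is not None: m&=mask
    v,u=np.nonzero(m); d=z[v,u]
    p=np.stack([(u-f["cx"])/f["fx"]*d,(v-f["cy"])/f["fy"]*d,d],1)
    R=cv2.Rodrigues(np.array(f["rvec"],float))[0]
    return (p-np.array(f["tvec"]).ravel())@R, u, v
E
python3 - <<'E'
from h import *
o=arm.get_obs(); print(o["clock"],o["position"],o["tool_rot"],o["opening"],o["ft_force"])
for n in ("scene","top"):
    f=viewer.grab_frame(n); cv2.imwrite(f"pics/{n}0.png",f["pixels"])
    for q in ("battery_center","twin_center","carton_center","mat"):
        for r in viewer.masks_of(f,q)[:5]:
            P,u,v=pts(f,r["mask"])
            print(n,q,round(r["confidence"],2),r["box"],len(P), np.percentile(P,[3,50,97],axis=0).round().tolist() if len(P) else "")
E
```

```text
0.0 [228.0225705  581.33886165 180.99092597] [-1.25332479e-04  1.85805700e-01  9.82586277e-01 -6.58654626e-04] 0.999489853074136 [-0.58012247  0.6766215   0.28814479]
scene battery_center 0.9 [414.6, 223.0, 40.7, 63.2] 1931 [[753.0, 229.0, 6.0], [792.0, 238.0, 65.0], [801.0, 269.0, 97.0]]
scene battery_center 0.78 [340.8, 178.7, 32.1, 53.7] 1522 [[570.0, 151.0, 10.0], [612.0, 165.0, 67.0], [619.0, 194.0, 101.0]]
scene battery_center 0.55 [432.0, 168.0, 37.0, 51.0] 1582 [[591.0, 352.0, 1.0], [629.0, 369.0, 60.0], [636.0, 402.0, 97.0]]
scene twin_center 0.56 [136.5, 232.5, 33.0, 62.4] 1526 [[564.0, -242.0, 5.0], [640.0, -222.0, 54.0], [656.0, -201.0, 57.0]]
scene carton_center 0.83 [242.4, 188.0, 32.2, 65.8] 1801 [[561.0, -48.0, 7.0], [595.0, -22.0, 69.0], [612.0, 13.0, 104.0]]
scene mat 0.77 [71.5, 156.0, 352.8, 195.1] 33840 [[381.0, -335.0, 1.0], [598.0, -95.0, 3.0], [729.0, 263.0, 6.0]]
top battery_center 0.8 [252.1, 264.3, 33.9, 28.6] 711 [[565.0, 152.0, 6.0], [590.0, 172.0, 102.0], [618.0, 198.0, 107.0]]
top battery_center 0.68 [152.0, 257.2, 32.9, 24.1] 752 [[590.0, 353.0, 17.0], [610.0, 369.0, 97.0], [630.0, 401.0, 103.0]]
top battery_center 0.6 [217.5, 177.8, 28.9, 31.9] 844 [[748.0, 230.0, 9.0], [767.0, 248.0, 97.0], [798.0, 271.0, 103.0]]
top twin_center 0.95 [441.4, 248.1, 29.8, 49.2] 1188 [[562.0, -240.0, 16.0], [606.0, -215.0, 58.0], [651.0, -199.0, 63.0]]
top carton_center 0.95 [347.5, 266.9, 34.3, 38.5] 663 [[552.0, -40.0, 39.0], [577.0, -14.0, 106.0], [605.0, 12.0, 110.0]]
top mat 0.73 [213.7, 206.8, 309.5, 192.5] 47764 [[373.0, -331.0, 1.0], [532.0, -24.0, 6.0], [717.0, 271.0, 11.0]]
```

```bash
python3 - <<'E'
import cv2,numpy as np
a=cv2.imread("pics/scene0.png");b=cv2.imread("pics/top0.png")
A=cv2.resize(a[150:300,320:480],(400,375),interpolation=3);B=cv2.resize(b[160:310,140:300],(400,375),interpolation=3)
C=np.hstack([cv2.resize(a,(400,225)) ,cv2.resize(b,(400,225))])
cv2.imwrite("pics/c0.png",np.vstack([np.hstack([A,B]),C]))
E
```

```text
(no output)
```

View pics/c0.png

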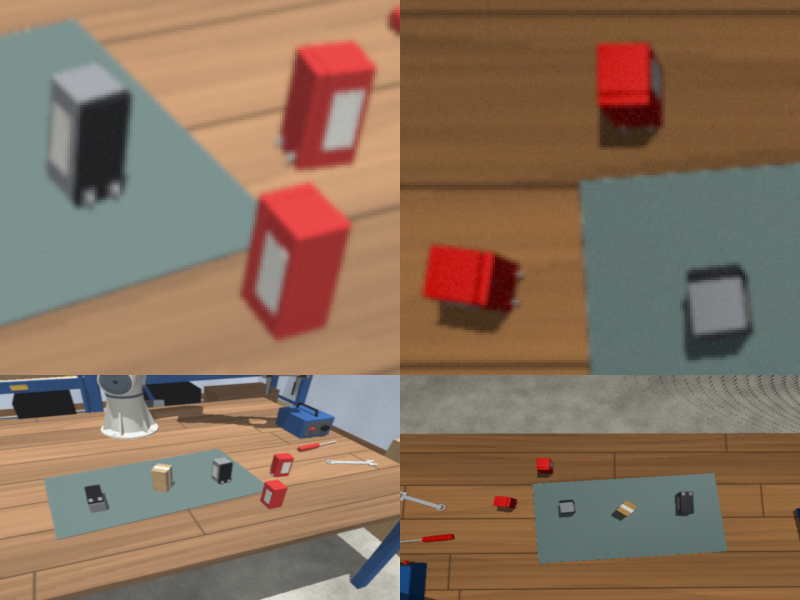

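The candidates are the grey battery on the mat, scene (356,205) / top (269,279), and two red look-alikes off it, scene (435,254) and (450,193). The crop shows that only the first one is grey and on the mat. Its black lid faces away from the robot (+x), with the tabs low down. Next I'll measure its pose and heading.

```bash
python3 - <<'E'
from h import *
for n in ("top","scene"):
    f=viewer.grab_frame(n)
    r=[r for r in viewer.masks_of(f,"battery_center") if abs(np.median(pts(f,r["mask"])[0][:,1])-172)<20][0]
    P,u,v=pts(f,r["mask"]); t=P[(P[:,2]>92)&(P[:,2]<115)]
    print(n,len(t),t.mean(0).round(1),cv2.minAreaRect(t[:,:2].astype(np.float32)))
    c=f["pixels"][v,u].max(1); s=P[(c<70)&(P[:,2]>20)&(P[:,2]<92)]
    if len(s)>50:
        q=s-np.median(s,0); q=q[np.abs(q[:,0])<15]
        n_=np.linalg.svd(q-q.mean(0),full_matrices=False)[2][2]; print("lid",len(s),s.mean(0).round(1),n_.round(3), np.percentile(s,[3,97],axis=0).round())
E
```

```text
top 558 [590.3 174.2 102.7] ((590.5004272460938, 174.43663024902344), (51.92084884643555, 42.551090240478516), 7.222763538360596)
scene 426 [595.4 171.4  99. ] ((591.358154296875, 172.65765380859375), (54.51720428466797, 43.89948272705078), 7.984889984130859)
lid 565 [615.5 173.1  57.5] [ 0.998  0.063 -0.001] [[611. 155.  24.]
 [619. 194.  90.]]
```

Request:
step_arm:
  steps: [0, 0, 0, -0.122, 0, 0, 0, -0.122, 0, 0, 0, -0.122, 0, 0, 0, -0.121, -2.44, -2.79, 0, 0, -2.44, -2.79, 0, 0, -2.44, -2.79, 0, 0, -2.44, -2.79, 0, 0, -2.44, -2.79, 0, 0, -2.44, -2.79, 0, 0, -2.44, -2.79, 0, 0, -2.44, -2.79, 0, 0]
  claw: 0

```text
clock: 2.2
position: [448.3, 381.3, 181.8]
tool_rot: [0.0, -0.057, 0.998, 0.0]
ft_force: [0.4, 0.6, 0.5]
opening: 0.003
grip_force: 0.0
```

Request:
step_arm:
  steps: [-2.44, -2.79, 0, 0, -2.44, -2.79, 0, 0, -2.44, -2.79, 0, 0, -2.44, -2.79, 0, 0, -2.44, -2.79, 0, 0, -2.44, -2.79, 0, 0, -2.44, -2.79, 0, 0, -2.44, -2.79, 0, 0, 0, 0, 0, 0, 0, 0, 0, 0]

```text
clock: 3.45
position: [666.0, 182.6, 181.4]
tool_rot: [-0.0, -0.056, 0.998, 0.0]
ft_force: [-0.0, -1.5, 0.6]
opening: 0.005
grip_force: 0.0
```

Request:
step_arm:
  steps: [0, 0, 2, 0, 0, 0, 2, 0, 0, 0, 2, 0, 0, 0, 2, 0, 0, 0, 1.5, 0, 0, 0, 0, 0]

```text
clock: 4.2
position: [665.6, 182.1, 85.0]
tool_rot: [-0.001, -0.057, 0.998, -0.0]
ft_force: [-0.4, 0.6, -0.0]
opening: 0.006
grip_force: 0.0
```

```bash
python3 - <<'E'
from h import *
a=viewer.grab_frame("scene")["pixels"];b=viewer.grab_frame("top")["pixels"]
cv2.imwrite("pics/c1.png",np.hstack([cv2.resize(a[130:280,270:430],(400,375),interpolation=3),cv2.resize(b[180:330,180:340],(400,375),interpolation=3)]))
E
```

```text
(no output)
```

View pics/c1.png

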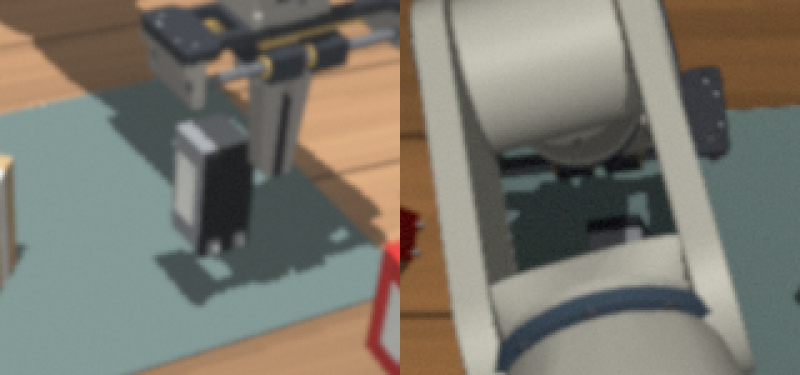

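The gripper is shut and stands beyond the lid: finger tip at about crop (275,175), lid at (225,195), with nothing in between. In the top view the black lid is on the gripper side. I'll advance towards the robot.

Request:
step_arm:
  steps: [1, 0, 0, 0, 1, 0, 0, 0, 0.8, 0, 0, 0, 0.4, 0, 0, 0, 0.4, 0, 0, 0, 0.4, 0, 0, 0, 0.4, 0, 0, 0, 0.4, 0, 0, 0, 0.4, 0, 0, 0]

```text
clock: 5.42
position: [614.6, 176.5, 86.6]
tool_rot: [-0.0, -0.057, 0.998, 0.0]
ft_force: [-0.1, 0.2, -0.8]
opening: 0.006
grip_force: 0.0
```

```bash
python3 - <<'E'
from h import *
a=viewer.grab_frame("scene")["pixels"]
cv2.imwrite("pics/c2.png",cv2.resize(a[130:280,270:430],(400,375),interpolation=3))
E
```

```text
(no output)
```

View pics/c2.png

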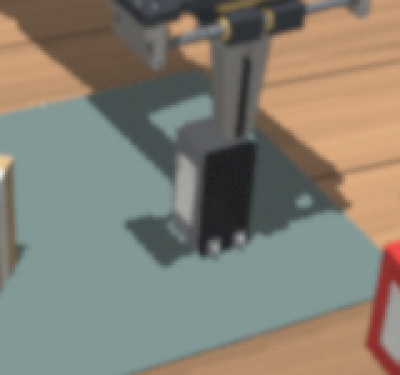

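```bash
python3 - <<'E'
from h import *
f=viewer.grab_frame("scene"); o=arm.get_obs(); print(o["position"],o["ft_force"],o["tau"])
R=cv2.Rodrigues(np.array(f["rvec"],float))[0]; print("cam",(-R.T@np.array(f["tvec"]).ravel()).round())
K=np.array([[f["fx"],0,f["cx"]],[0,f["fy"],f["cy"]],[0,0,1.]])
print("tcp px",cv2.projectPoints(np.array([o["position"]]),np.array(f["rvec"],float),np.array(f["tvec"],float),K,None)[0].ravel())
P,u,v=pts(f); G=np.full((480,640,3),np.nan); G[v,u]=P
for uu in (362,366,370):
  for vv in range(166,236,5): print(uu,vv,G[vv,uu].round(0),f["pixels"][vv,uu])
E
```

```text
[614.42020549 176.46395489  86.67393988] [-0.65742272 -0.0192503   0.07338831] [ 3.01110966e-02 -6.39659572e+01 -2.95009947e+01  2.58972213e-03
  6.44906424e-02  1.19384014e-02]
cam [1339. -202.  641.]
tcp px [362.24665547 196.36602459]
362 166 [627. 164. 163.] [100 103 106]
362 171 [623. 167. 150.] [102 105 106]
362 176 [626. 166. 141.] [100 103 105]
362 181 [623. 169. 128.] [ 98 101 103]
362 186 [602. 181. 101.] [92 90 89]
362 191 [616. 174. 101.] [33 33 30]
362 196 [616. 175.  89.] [36 33 33]
362 201 [616. 176.  77.] [36 33 33]
362 206 [616. 177.  65.] [36 33 35]
362 211 [615. 179.  52.] [32 30 28]
362 216 [613. 181.  38.] [35 34 33]
362 221 [614. 181.  27.] [40 39 38]
362 226 [615. 182.  15.] [58 55 54]
362 231 [618. 181.   4.] [144 147 125]
366 166 [623. 174. 159.] [59 60 61]
366 171 [626. 174. 150.] [50 49 50]
366 176 [625. 175. 138.] [47 46 47]
366 181 [623. 177. 126.] [49 48 50]
366 186 [603. 189. 100.] [77 76 74]
366 191 [613. 184.  96.] [35 34 32]
366 196 [616. 184.  87.] [33 30 31]
366 201 [617. 184.  76.] [34 34 33]
366 206 [616. 186.  63.] [32 31 31]
366 211 [613. 188.  48.] [33 31 30]
366 216 [613. 189.  36.] [36 34 34]
366 221 [613. 190.  24.] [52 50 50]
366 226 [617. 189.  14.] [145 145 142]
366 231 [620. 189.   4.] [144 148 126]
370 166 [624. 182. 158.] [93 96 98]
370 171 [622. 183. 146.] [ 98 102 103]
370 176 [622. 184. 135.] [ 98 102 104]
370 181 [622. 186. 124.] [96 97 95]
370 186 [604. 196.  99.] [84 84 74]
370 191 [614. 192.  95.] [38 35 33]
370 196 [612. 194.  82.] [38 38 37]
370 201 [612. 195.  70.] [45 43 42]
370 206 [613. 196.  59.] [50 51 46]
370 211 [614. 196.  48.] [58 59 53]
370 216 [579. 217.   5.] [65 67 59]
370 221 [594. 210.   5.] [75 75 66]
370 226 [607. 204.   3.] [124 125 108]
370 231 [623. 196.   4.] [149 152 129]
```

The pose reads z = 87 but the depth image shows the finger ending about 30 mm higher, just above the battery top, and there is no contact force. I'll back off and measure the tip directly.

Request:
step_arm:
  steps: [-2, 0, 0, 0, -2, 0, 0, 0, -1, 0, 0, 0, 0, 0, 0, 0]

```text
clock: 6.02
position: [664.7, 182.1, 86.4]
tool_rot: [-0.0, -0.056, 0.998, -0.0]
ft_force: [0.2, 0.9, -0.1]
opening: 0.007
grip_force: 0.0
```

```bash
python3 - <<'E'
from h import *
f=viewer.grab_frame("scene"); o=arm.get_obs(); print(o["position"],o["joint_pos"])
K=np.array([[f["fx"],0,f["cx"]],[0,f["fy"],f["cy"]],[0,0,1.]])
print("tcp px",cv2.projectPoints(np.array([o["position"]]),np.array(f["rvec"],float),np.array(f["tvec"],float),K,None)[0].ravel())
P,u,v=pts(f); m=(P[:,0]>640)&(P[:,0]<700)&(abs(P[:,1]-182)<40)&(P[:,2]>20)&(P[:,2]<170)
q=P[m]; print(len(q))
for z in range(60,170,8):
    s=q[(q[:,2]>=z)&(q[:,2]<z+8)]
    if len(s): print(z,len(s),s.min(0).round(),s.max(0).round())
cv2.imwrite("pics/c3.png",cv2.resize(f["pixels"][110:260,290:450],(640,600),interpolation=3))
E
```

```text
[664.12369636 182.05778151  86.36532845] [ 2.65361198e-01  5.42307240e-01  1.56244185e+00  4.06074827e-05
  1.03761234e+00 -1.41854731e+00]
tcp px [376.36463063 210.45183587]
461
116 26 [661. 167. 119.] [676. 190. 124.]
124 61 [656. 166. 124.] [677. 195. 132.]
132 73 [657. 164. 132.] [678. 193. 140.]
140 79 [656. 164. 140.] [678. 195. 148.]
148 75 [658. 163. 148.] [679. 196. 156.]
156 79 [657. 163. 156.] [679. 197. 164.]
164 68 [658. 162. 164.] [680. 197. 170.]
```

View pics/c3.png

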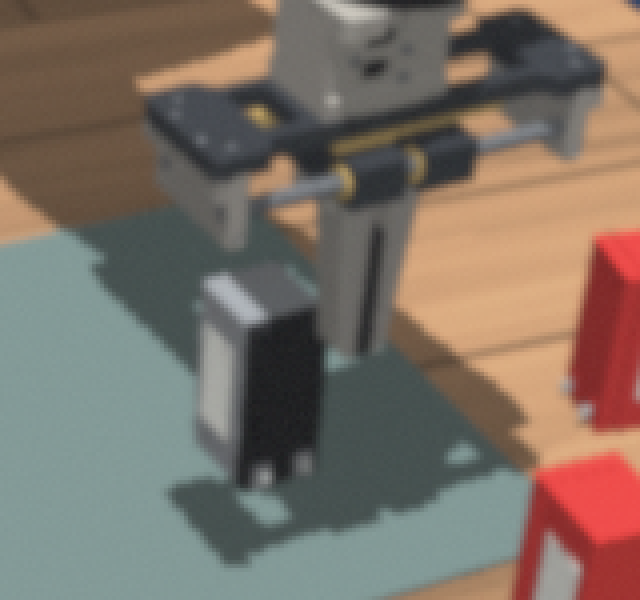

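The picture shows the shut fingers ending at crop (355,350), with the battery at (260,390). Depth puts the true tip at z≈119, so it's 33 mm above the TCP reading. I'll lower by 33 mm and check the tip again.

Request:
step_arm:
  steps: [0, 0, 1.5, 0, 0, 0, 1.5, 0, 0, 0, 0.3, 0, 0, 0, 0, 0]

```text
clock: 6.58
position: [664.1, 182.1, 53.1]
tool_rot: [-0.0, -0.057, 0.998, -0.0]
ft_force: [-0.6, 0.3, 0.1]
opening: 0.004
grip_force: 0.0
```

```bash
python3 - <<'E'
from h import *
f=viewer.grab_frame("scene"); o=arm.get_obs(); print(o["position"])
P,u,v=pts(f); m=(P[:,0]>640)&(P[:,0]<700)&(abs(P[:,1]-182)<40)&(P[:,2]>20)&(P[:,2]<120)
q=P[m]; print(len(q),q.min(0).round(),q.max(0).round())
m=(P[:,0]>600)&(P[:,0]<720)&(P[:,1]>60)&(P[:,1]<130)&(P[:,2]>30); print("bracket",P[m].min(0).round(), np.percentile(P[m],5,axis=0).round())
E
```

```text
[664.57712416 182.18656882  53.61308464]
261 [658. 164.  85.] [677. 197. 120.]
bracket [613.  83. 174.] [638.  89. 186.]
```

Request:
step_arm:
  steps: [1, 0, 0, 0, 1, 0, 0, 0, 1, 0, 0, 0, 0.4, 0, 0, 0, 0.4, 0, 0, 0, 0.4, 0, 0, 0, 0.4, 0, 0, 0]

```text
clock: 7.5
position: [620.1, 177.3, 54.4]
tool_rot: [0.001, -0.057, 0.998, 0.0]
ft_force: [3.8, 1.0, 3.2]
opening: 0.004
grip_force: 1.7
```

```bash
python3 - <<'E'
from h import *
f=viewer.grab_frame("scene")
P,u,v=pts(f); m=(P[:,0]>500)&(P[:,0]<640)&(abs(P[:,1]-175)<35)&(P[:,2]>10)&(P[:,2]<120)
c=f["pixels"][v,u].max(1); s=P[m&(c<60)]
for z in range(10,120,10):
    t=s[(s[:,2]>=z)&(s[:,2]<z+10)]
    if len(t): print(z,len(t),np.median(t,0).round())
cv2.imwrite("pics/c4.png",cv2.resize(f["pixels"][110:260,270:430],(480,450),interpolation=3))
E
```

```text
10 29 [615. 174.  15.]
20 59 [614. 174.  26.]
30 81 [614. 173.  35.]
40 84 [613. 174.  45.]
50 91 [612. 174.  55.]
60 83 [611. 175.  65.]
70 49 [612. 163.  75.]
80 41 [611. 161.  84.]
90 35 [612. 158.  95.]
100 22 [611. 161. 103.]
110 8 [629. 176. 114.]
```

View pics/c4.png

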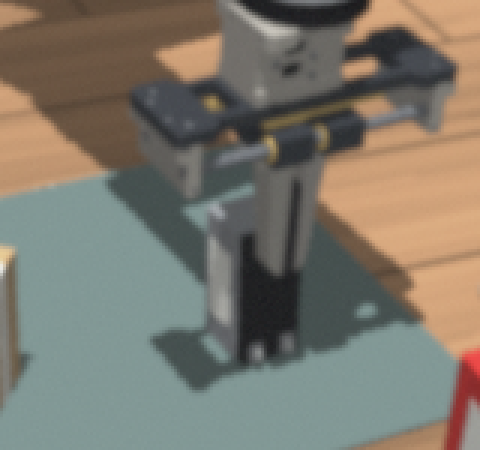

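The finger (tip at crop (275,272)) now presses high on the black lid with about 4 N, and tilting has begun. I'll continue pushing.

Request:
step_arm:
  steps: [0.4, 0, 0, 0, 0.4, 0, 0, 0, 0.4, 0, 0, 0, 0.4, 0, 0, 0, 0.4, 0, 0, 0, 0.4, 0, 0, 0, 0.4, 0, 0, 0, 0.4, 0, 0, 0, 0.4, 0, 0, 0]

```text
clock: 8.68
position: [582.5, 172.8, 53.5]
tool_rot: [-0.0, -0.057, 0.998, -0.0]
ft_force: [0.0, 0.3, 0.0]
opening: 0.006
grip_force: 0.0
```

```bash
python3 - <<'E'
from h import *
f=viewer.grab_frame("scene")
cv2.imwrite("pics/c5.png",cv2.resize(f["pixels"][110:260,270:430],(480,450),interpolation=3))
E
```

```text
(no output)
```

View pics/c5.png

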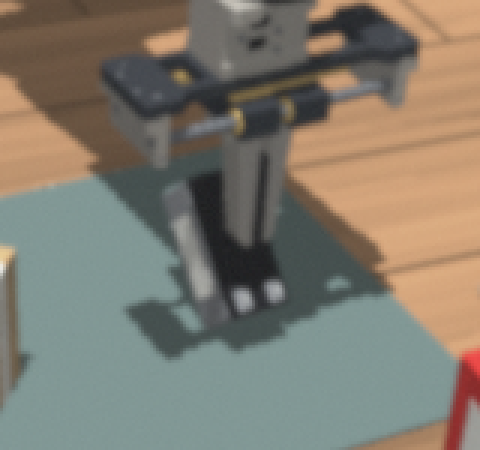

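The battery leans about 35–40° with its lid facing up and no force on the tool, so it is falling on its own. I'll let it settle and then raise the tool.

Request:
step_arm:
  steps: [0, 0, 0, 0, 0, 0, 0, 0, 0, 0, 0, 0, 0, 0, 0, 0, 0, 0, -2, 0, 0, 0, -4, 0, 0, 0, -4, 0, 0, 0, 0, 0]

```text
clock: 9.72
position: [585.3, 173.6, 157.1]
tool_rot: [0.003, -0.057, 0.998, 0.001]
ft_force: [0.4, 0.7, -0.0]
opening: 0.005
grip_force: 0.0
```

```bash
python3 - <<'E'
from h import *
for n in ("scene","top"):
    f=viewer.grab_frame(n)
    for q in ("battery_center","twin_center","carton_center"):
      for r in viewer.masks_of(f,q)[:5]:
        P,u,v=pts(f,r["mask"]); print(n,q,round(r["confidence"],2),np.percentile(P,[3,50,97],axis=0).round().tolist())
    if n=="scene":
        cv2.imwrite("pics/c6.png",cv2.resize(f["pixels"][110:310,100:460],(720,400),interpolation=3))
        P,u,v=pts(f); m=(P[:,0]>440)&(P[:,0]<600)&(P[:,1]>110)&(P[:,1]<215)&(P[:,2]>45)&(P[:,2]<68); q=P[m]
        print(len(q),q.mean(0).round(),np.linalg.svd(q-q.mean(0),full_matrices=False)[2][2].round(3),cv2.minAreaRect(q[:,:2].astype(np.float32)))
E
```

```text
scene battery_center 0.98 [[592.0, 351.0, 5.0], [630.0, 368.0, 61.0], [636.0, 400.0, 97.0]]
scene battery_center 0.79 [[752.0, 229.0, 4.0], [792.0, 238.0, 64.0], [801.0, 270.0, 97.0]]
scene twin_center 0.62 [[567.0, -241.0, 6.0], [641.0, -221.0, 54.0], [656.0, -200.0, 57.0]]
scene carton_center 0.64 [[561.0, -47.0, 9.0], [595.0, -22.0, 71.0], [612.0, 13.0, 104.0]]
658 [521. 162.  54.] [-0.02   0.046 -0.999] ((515.7334594726562, 163.92022705078125), (99.43460083007812, 43.611671447753906), 7.511308193206787)
top battery_center 0.95 [[470.0, 142.0, 33.0], [514.0, 165.0, 58.0], [559.0, 188.0, 62.0]]
top battery_center 0.76 [[748.0, 230.0, 15.0], [766.0, 249.0, 97.0], [797.0, 272.0, 102.0]]
top battery_center 0.6 [[589.0, 353.0, 45.0], [608.0, 375.0, 98.0], [631.0, 402.0, 103.0]]
top twin_center 0.84 [[559.0, -241.0, 8.0], [604.0, -215.0, 57.0], [651.0, -198.0, 63.0]]
top twin_center 0.23 [[551.0, -41.0, 34.0], [577.0, -14.0, 106.0], [603.0, 10.0, 110.0]]
top carton_center 0.67 [[551.0, -40.0, 31.0], [577.0, -14.0, 105.0], [605.0, 12.0, 110.0]]
```

View pics/c6.png

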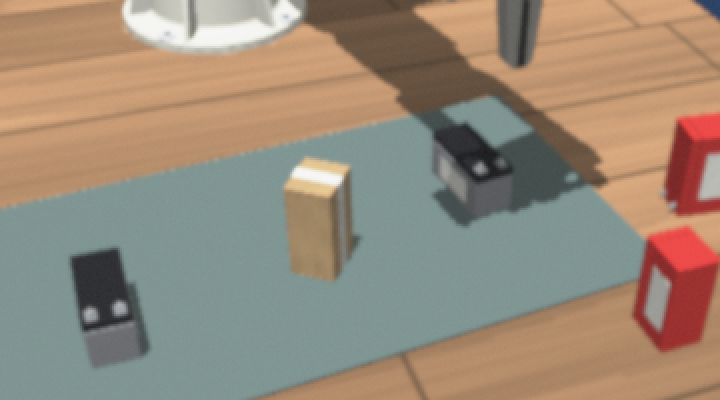

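The battery lies flat on the mat with its lid and terminals up (crop (470,165)). The lid plane is level at z≈55 and its middle is at about (516,164). The twin (105,305), the carton (318,220) and the red ones haven't moved, and the gripper is clear. I'll hand it in.

```bash
python3 -c "
from station import arm
print(arm.job_done())"
```

```text
the job is handed in; nothing more can be done
None
```

The grey battery was tipped over its bottom edge and now rests flat on the mat with its terminals up; the other battery, the carton and the red look-alikes did not move, the gripper is clear, and the job was handed in shortly after 9.7 s with no verdict returned.

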